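# Set the light box dimmer to its third click

## Robot

A 7-joint arm with a two-finger parallel gripper is mounted at the origin on the work surface. World frame = base frame: x ahead of the robot, y to its left, z up, the work surface at z = 0. Lengths are in m, angles in rad, forces in N, time in s.
With the tool pointing down it reaches from about 0.4 to 0.85 m from the base axis. Payload 10.4 kg.
Tool frame: the origin (TCP) lies between the finger pads; the fingertips stand ahead of it and the grasp point (between the pads) lies 5 mm behind it (manip.tip_extent is the z of the fingertips in the tool frame, in m); z points along the fingers, y is the line along which they close (so a half turn about z gives the same grasp; the last joint's range is limited). The gripper opens to 85 mm and grips with 20 to 120 N. Pads are 22 mm wide; open, the fingers measure 114 mm over their backs; the gripper's body (76 mm by 85 mm) begins 54 mm behind the grasp point. The pads swing forward as they close: fully open they stand 13 mm farther back than shut.
Start: joints at [-1.25, 0.332, -0.065, 1.46, 0.022, 1.35, -0.088], TCP at [0.211, 0.588, 0.245] pointing down, gripper open.
Joint ranges: [-2.6, 2.6], [-0.5, 2.12], [-1.47, 1.34], [0.16, 2.42], [-1.27, 4.41], [0.06, 2.06], [-2.6, 2.6]. Speed limits (rad/s): [2.22, 2.22, 2.79, 2.79, 3.14, 3.14, 3.14].

## Interface

Orientations are given as a unit quaternion [x, y, z, w].
In Python, from workcell import status, viewer, manip gives the robot as it stands.
- The arm moves only by the tool play_rows, never from a script. Its argument "plan" is one flat list of numbers, 7 for each row, row after row: the turn, a rotation vector about the tool's x, y, z in degrees, then the shift along the tool's x, y, z in m, then the opening, from 0 (shut) to 1 (fully open). In form: [ax, ay, az, dx, dy, dz, grip, ax, ay, az, dx, dy, dz, grip, ...]. A call has 1 to 20 rows; each row is the pose to reach, as a shift and turn from the pose commanded when the call began, along the tool's axes at that moment; what a row does not reach only later rows make up. A row lasts 1/8 s, in which the tool goes at most 62.5 mm and 10.7 degrees, less where a joint would pass 70% of its speed; a pose out of reach is approached as far as the arm can. A call with a gripper value outside its range is refused whole. The fingers move at their own pace and stop on an object; "squeeze" is the grip in N (left out, the last holds). Time passes only in rows, so rows that repeat a pose let the fingers close. It gives the time, the measured TCP pose, the force, the opening and the grip force at its end, in the units of the state.
- status.get_obs(): the state, without advancing time (a new reading comes with each control period).
- viewer.camera(name): name is "side" or "top"; returns the picture (480x640x3 uint8, red, green, blue); there is no depth.
- viewer.camera_model(name): a dict with "fx", "fy", "cx", "cy" (pixels), "R" (3x3) and "t" (3): a world point X has camera coordinates R X + t. Camera axes: x right, y down, z forward; pixel columns grow to the right and rows downward; lengths in m; the calibration is good to about 2 mm. A picture is of the moment at which its call begins. camera_model takes no time and is no camera call.
- manip.hand_in(): hands the job in; it is judged then, once.
The state is a dict: "clock": time; "joint_pos": joint angles; "joint_velocities": joint speeds; "tau": joint torques, N m; "position": TCP position; "ee_rot": TCP orientation; "ft_force": force on the tool from outside, world axes, zero at the start; "torque": the same for the moment, N m; "grip_width": opening from 0.0 (shut) to 1.0 (fully open); "grasp_force": force on a finger pad.
Only numpy, scipy, OpenCV 4.12 (cv2) and the standard library are available. Lean on these libraries where they do the work, as an engineer would, in place of code of your own. Each camera call takes 0.05 s, during which the arm holds its last target. There are 200 camera calls.

## Task

Set the studio light box to its third brightness step: with a fingertip push the orange dimmer lever all the way back to its off end (beside the smallest dot), then push it the other way, click by click, and leave it resting in the third click from off, never going on towards the fourth. Push gently and do not pinch the lever, and leave the paperweight, tape roll, ink jar and brush where they are.

Things in the scene. Friction and masses are not known exactly. Their poses are not given: they have to be found in the camera images.
- lightbox: Flat grey light box fixed to the table, 320 (x) x 380 (y) x 45 mm high, with a white panel and a print on top and a bare control strip along its -x edge. Origin at the centre of its underside, on the table; z up. The lever runs along the line x = -118 mm of this frame, towards the box's own +y.
- track_off (a point): Point on the box's top face under the lever's off position: x = -118, y = -45 mm in the box's frame, axes as the box's. Six white dots lie 27 mm to the +x side of the track, one beside each resting place of the lever, 18 mm apart, smallest at off, largest at the bright end.
- cap (a point): Orange lever cap with a white stripe: an upright block 30 mm (x, across the track) x 12 mm (y, along the track) x 30 mm high. This point is its centre, 65 mm above the table; its underside is 50 mm and its top 80 mm above the table. Axes as the light box's. It can only slide along the track.
- dimmer (a joint): Travel of the lever along the box's +y, in m: 0 at off, 0.090 at the bright end (hard stops). A spring ball makes it click into rests at 0, 0.018, 0.036, 0.054, 0.072, 0.090. Leaving a rest takes about 5 to 8 N; the push fades towards the midpoint (9 mm on), past which the lever snaps ahead into the next rest. Starts at or between the first and second click.
- paperweight: Loose brass paperweight with a knob, 44 mm across, 39 mm high, standing on the light box's white panel; origin at the centre of its underside.
- tape: Loose roll of green tape lying flat on the table beside the -y side of the light box, 96 mm across, 24 mm high; origin at the centre of its underside.
- ink: Loose closed amber ink jar standing on the table beside the +y side of the light box, 52 mm across, 62 mm high; origin at the centre of its underside.
- brush: Loose paint brush with a blue handle, 190 mm long, lying on the white panel towards the +y side of the light box; origin near its middle, at its underside.

How it is judged:
On the way, in this order (a step that is already met when the one before it is completed fails the run):
1. the lever is pushed fully back to its off end (value of joint dimmer below 0.004 m), for 0.1 s.
2. the lever is brought into the third click (value of joint dimmer between 0.05 and 0.058 m), for 0.2 s.
At the end, for the whole second after the job is handed in: The lever rests, at a standstill, in the third click from off (joint at 54 mm, within 4 mm) (all of step 2 and velocity of joint dimmer between -0.01 and 0.01 m/s); the robot touches nothing.
It fails at once if the lever is pushed past the third click, beyond the midpoint to the fourth (joint over 63 mm) (value of joint dimmer above 0.063 m).
It fails at once if the lever is pinched or rammed (over 30 N between the fingers and the light box or its lever) (contact force between the fingers and lightbox above 30 N).
It fails at once if the paperweight, tape roll, ink jar or brush is lifted or moved by more than 20 mm (distance of any of paperweight, tape, ink, brush from where it was at the start of the episode above 0.02 m).
It also fails if it takes over 64 s, if anything falls off the work surface, if the arm or the gripper's body presses on something with over 40 N, if the wrist force passes 120 N, or if a joint passes its speed limit or range.

## Working session

There is one attempt and no reset: what is moved stays moved. The work goes in short steps, Python scripts to look and compute and a tool call to move; the robot and the scene stay as the last step left them, time stands still between calls to the robot, and variables do not carry over. Pictures are saved under pics/ and viewed, at most 10 in all, crops included, and the job is handed in when it is done.

Besides the shell and the picture viewer there is one more tool, called after "Request:" as name(argument=value, ...) on one line, values as JSON. play_rows: Moves the arm, as the interface text tells. Its arguments: {"type":"object","properties":{"plan":{"type":"array","items":{"type":"number"}},"squeeze":{"type":"number"}},"required":["plan"]}

```bash
mkdir -p pics
python3 - <<'E'
from workcell import status, viewer, manip
import cv2
for n in("side","top"):
    cv2.imwrite(f"pics/{n}0.png",viewer.camera(n)[:,:,::-1]); print(n,viewer.camera_model(n))
print(status.get_obs(), manip.tip_extent)
E
```

```text
side {'fx': 454.20532025805653, 'fy': 454.20532025805653, 'cx': 313.5125297448346, 'cy': 238.73686848257873, 'R': array([[ 0.85938424, -0.51107181, -0.0162584 ],
       [-0.28960423, -0.46028195, -0.83920791],
       [ 0.42141206,  0.72591055, -0.54356761]]), 't': array([-0.50600835,  0.23865788,  0.66002027])}
top {'fx': 500.2825096999813, 'fy': 500.2825096999813, 'cx': 316.6045374429078, 'cy': 235.86618228212927, 'R': array([[-0.02224245, -0.9996616 ,  0.01348952],
       [-0.98134707,  0.01925383, -0.19127786],
       [ 0.19095341, -0.01749238, -0.98144323]]), 't': array([0.01970826, 0.59808704, 1.11800481])}
{'clock': 0.1, 'joint_pos': array([-1.24960268,  0.33278771, -0.06468407,  1.46086204,  0.02162006,
        1.34992188, -0.08853176]), 'joint_velocities': array([ 0.00123546, -0.0024962 , -0.0001711 , -0.00096354,  0.00036017,
        0.00052311,  0.00118339]), 'tau': array([ 2.19743139e-03, -6.26746058e+01,  4.95316554e-02, -3.92427993e+01,
        1.62513804e-02,  6.97592230e-03,  4.05257174e-05]), 'position': array([0.21057099, 0.58811285, 0.24460631]), 'ee_rot': array([ 1.71062867e-01,  9.85259907e-01, -6.37937731e-04, -6.79221108e-05]), 'ft_force': array([-0.45690498,  0.37194019, -0.64056719]), 'torque': array([-0.00410073, -0.04161841, -0.04146301]), 'grasp_force': 0.0, 'grip_width': 0.9997152319754921} 0.014
```

View pics/side0.png

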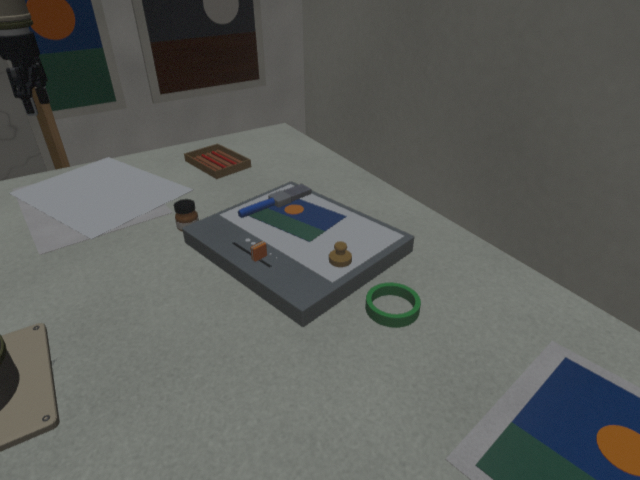

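View pics/top0.png

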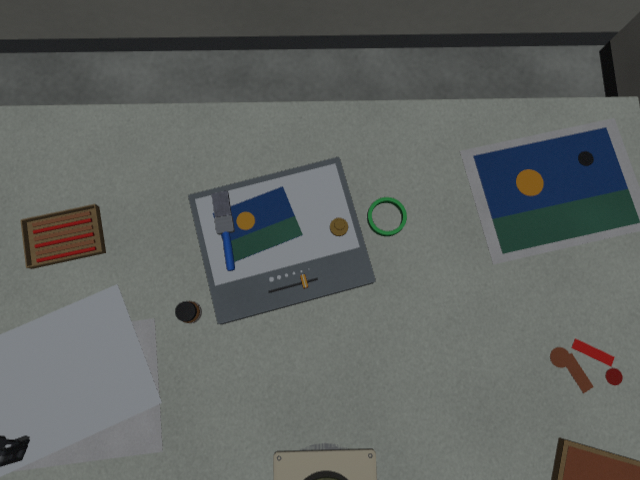

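Side: box with lever at about (259,252), ink (186,214), tape (393,304). Top: box corners about (190,196), (340,158), (374,282), (219,323), lever (305,281), off end on the right. Next I'll enlarge both views.

Run:
```python
import cv2,numpy as np
t=cv2.imread("pics/top0.png")[255:330,210:380]; s=cv2.imread("pics/side0.png")[225:285,205:325]
a=cv2.resize(t,(680,300),interpolation=3); b=cv2.resize(s,(600,300),interpolation=3)
c=np.zeros((600,680,3),np.uint8); c[:300]=a; c[300:,:600]=b; cv2.imwrite("pics/crop.png",cv2.convertScaleAbs(c,alpha=1.4))
```

```text
(no output)
```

View pics/crop.png

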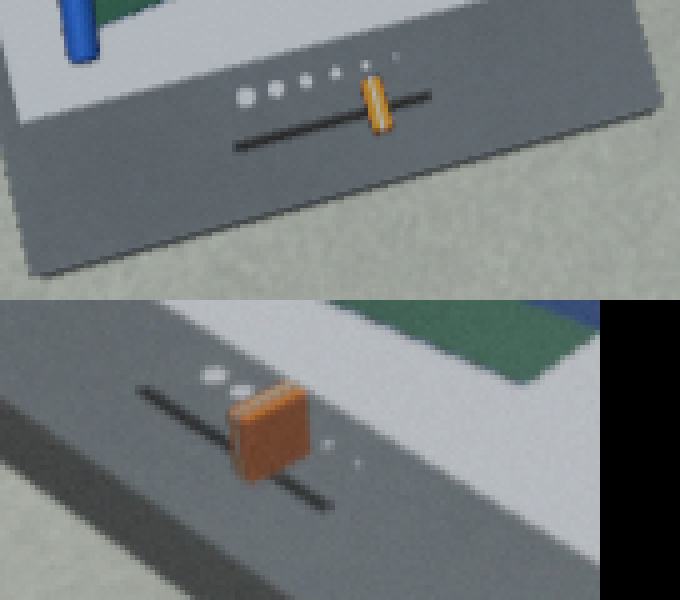

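Crop: top view dots run from largest (271,279) to smallest (309,269), cap top (304.2,281) and box corners as above. Side view has largest dot (247.6,240), smallest (276.6,257.6), cap top (259,245). The lever sits near the first or second click.

```bash
cat > h.py <<'E'
from workcell import status, viewer, manip
import numpy as np, cv2
from scipy.spatial.transform import Rotation as Ro
from scipy.optimize import least_squares
M={n:viewer.camera_model(n) for n in("side","top")}
def proj(n,X):
    m=M[n]; c=np.atleast_2d(X)@m["R"].T+m["t"]; return np.c_[m["fx"]*c[:,0]/c[:,2]+m["cx"],m["fy"]*c[:,1]/c[:,2]+m["cy"]]
def tri(p,q):
    return least_squares(lambda X:np.r_[(proj("top",X)-p).ravel(),(proj("side",X)-q).ravel()],[.5,0,.05])
def plane(n,p,z):
    return least_squares(lambda a:(proj(n,[a[0],a[1],z])-p).ravel(),[.5,0]).x
E
python3 - <<'E'
from h import *
for nm,p,q in(("small",(308.7,268.9),(276.2,257.2)),("cap",(304,280.3),(258.6,244.6)),("c-x-y",(374,282),(304,307.5))):
    r=tri(p,q);print(nm,r.x.round(4),r.cost.round(2))
pts=np.array([[.16,.19],[.16,-.19],[-.16,-.19],[-.16,.19],[-.091,-.045],[-.091,.045]])
px=np.array([(189.5,195.5),(339.5,158),(374,281.7),(219,323),(308.7,268.9),(270.9,278.6)])
def W(a,P): c,s=np.cos(a[2]),np.sin(a[2]); return P@np.array([[c,s],[-s,c]])+a[:2]
f=lambda a:(proj("top",np.c_[W(a,pts),np.full(6,.045)])-px).ravel()
r=least_squares(f,[.55,.07,.2]);a=r.x;print(a,np.degrees(a[2]),r.fun.round(1))
sp=proj("side",np.r_[np.c_[W(a,pts),np.full(6,.045)]]).round(1);print(sp.tolist(),"obs small 276.2 257.2")
for n,p in(("top",(304,280.3)),("side",(258.6,244.6))):
    w=plane(n,p,.08)-a[:2];c,s=np.cos(a[2]),np.sin(a[2]);print(n,"cap in box",w@np.array([[c,-s],[s,c]]))
print(W(a,np.array([[-.118,y] for y in(-.045,.009)])))
o=status.get_obs();print(Ro.from_quat(o["ee_rot"]).as_matrix().round(3))
E
```

```text
small [0.5222 0.0272 0.0469] 0.0
cap [0.4927 0.0382 0.0802] 0.07
c-x-y [ 0.4932 -0.1264  0.0475] 4.0
[0.59888042 0.09215596 0.2369958 ] 13.578859357340068 [-1.6 -1.6  0.5 -1.9  2.3  0.4 -1.8  1.4  0.1  0.5  0.6  0.6]
[[291.1, 180.4], [414.8, 236.2], [300.8, 311.4], [180.4, 227.2], [275.7, 258.2], [247.2, 240.4]] obs small 276.2 257.2
top cap in box [-0.11642552 -0.02718567]
side cap in box [-0.1152981  -0.02746014]
[[0.49474405 0.02070937]
 [0.48206574 0.07319994]]
[[-0.941  0.337 -0.   ]
 [ 0.337  0.941 -0.001]
 [-0.    -0.001 -1.   ]]
```

Request:
play_rows(plan=[0,0,0,-0.03,-0.028,0,0,0,0,4,-0.06,-0.055,0,0,0,0,8,-0.09,-0.083,0,0,0,0,12,-0.12,-0.11,0,0,0,0,16,-0.15,-0.138,0,0,0,0,20,-0.18,-0.166,0,0,0,0,24,-0.21,-0.193,0,0,0,0,28,-0.24,-0.221,0,0,0,0,32,-0.27,-0.249,0,0,0,0,36,-0.3,-0.276,0,0,0,0,40,-0.33,-0.304,0,0,0,0,44,-0.36,-0.332,0.02,0,0,0,49,-0.39,-0.359,0.04,0,0,0,53,-0.415,-0.382,0.06,0,0,0,56.7,-0.431,-0.397,0.08,0,0,0,56.7,-0.431,-0.397,0.08,0,0,0,56.7,-0.431,-0.397,0.08,0,0,0,56.7,-0.431,-0.397,0.08,0])

```text
clock: 2.35
position: [0.4827, 0.0705, 0.166]
ee_rot: [0.618, 0.787, 0.001, 0.0]
ft_force: [-0.1, -0.0, 0.9]
grip_width: -0.003
grasp_force: 0.0
```

Run:
```python
from h import *
o=status.get_obs();print(o["clock"],o["position"],o["ft_force"],o["grip_width"],Ro.from_quat(o["ee_rot"]).as_matrix().round(3))
t=viewer.camera("top")[225:315,230:380]; s=viewer.camera("side")[165:285,185:335]
a=cv2.resize(t,(500,300),interpolation=3); b=cv2.resize(s,(375,300),interpolation=3)
c=np.zeros((600,500,3),np.uint8); c[:300]=a; c[300:,:375]=b; cv2.imwrite("pics/c2.png",cv2.convertScaleAbs(c[:,:,::-1],alpha=1.4))
```

```text
2.35 [0.48268044 0.07051935 0.16597438] [-0.09647422 -0.04741779  0.92591535] -0.0034080773995666417 [[-0.237  0.971  0.001]
 [ 0.971  0.237  0.001]
 [ 0.001  0.001 -1.   ]]
```

View pics/c2.png

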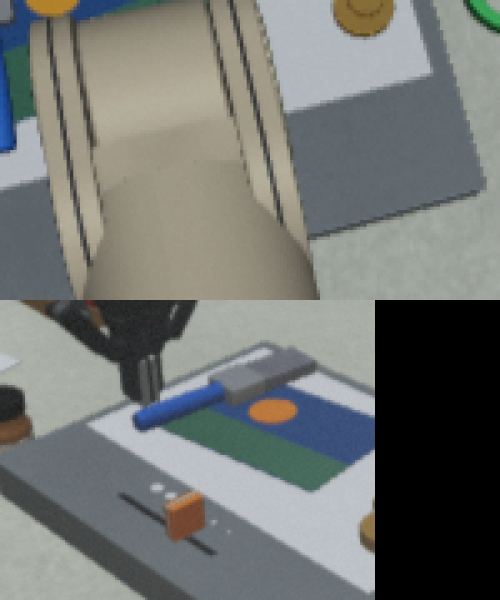

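The side view shows the shut fingers above the +y end of the track and the cap unmoved. The arm hides the lever in the top view. Next I lower the fingers.

Request:
play_rows(plan=[0,0,0,0,0,0.012,0,0,0,0,0,0,0.024,0,0,0,0,0,0,0.036,0,0,0,0,0,0,0.048,0,0,0,0,0,0,0.06,0,0,0,0,0,0,0.07,0,0,0,0,0,0,0.08,0,0,0,0,0,0,0.087,0,0,0,0,0,0,0.092,0,0,0,0,-0.003,0,0.092,0,0,0,0,-0.006,0,0.092,0,0,0,0,-0.009,0,0.092,0,0,0,0,-0.011,0,0.092,0,0,0,0,-0.011,0,0.092,0])

```text
clock: 4.2
position: [0.4853, 0.0586, 0.0734]
ee_rot: [0.619, 0.786, 0.0, 0.0]
ft_force: [-0.6, -0.3, -0.5]
grip_width: -0.001
grasp_force: 0.0
```

Request:
play_rows(plan=[0,0,0,-0.001,0,0,0,0,0,0,-0.002,0,0,0,0,0,0,-0.003,0,0,0,0,0,0,-0.004,0,0,0,0,0,0,-0.005,0,0,0,0,0,0,-0.006,0,0,0])

```text
clock: 4.95
position: [0.4864, 0.0538, 0.0733]
ee_rot: [0.618, 0.786, 0.0, -0.001]
ft_force: [-2.3, 7.2, 2.2]
grip_width: 0.002
grasp_force: 3.2
```

Request:
play_rows(plan=[0,0,0,-0.001,0,0,0,0,0,0,-0.002,0,0,0,0,0,0,-0.003,0,0,0,0,0,0,-0.004,0,0,0,0,0,0,-0.005,0,0,0,0,0,0,-0.006,0,0,0,0,0,0,-0.007,0,0,0,0,0,0,-0.008,0,0,0,0,0,0,-0.009,0,0,0,0,0,0,-0.01,0,0,0,0,0,0,-0.011,0,0,0,0,0,0,-0.012,0,0,0,0,0,0,-0.012,0,0,0])

```text
clock: 6.58
position: [0.4895, 0.0411, 0.0733]
ee_rot: [0.618, 0.786, 0.0, -0.0]
ft_force: [-0.5, 0.3, 0.6]
grip_width: 0.001
grasp_force: 0.0
```

Run:
```python
from h import *
o=status.get_obs();print(o["clock"],o["position"],o["ft_force"])
s=viewer.camera("side")[185:285,205:325]
cv2.imwrite("pics/c3.png",cv2.convertScaleAbs(cv2.resize(s,(600,500),interpolation=3)[:,:,::-1],alpha=1.4))
```

```text
6.575 [0.48945229 0.04111502 0.07327842] [-0.48607251  0.34105408  0.57078095]
```

View pics/c3.png

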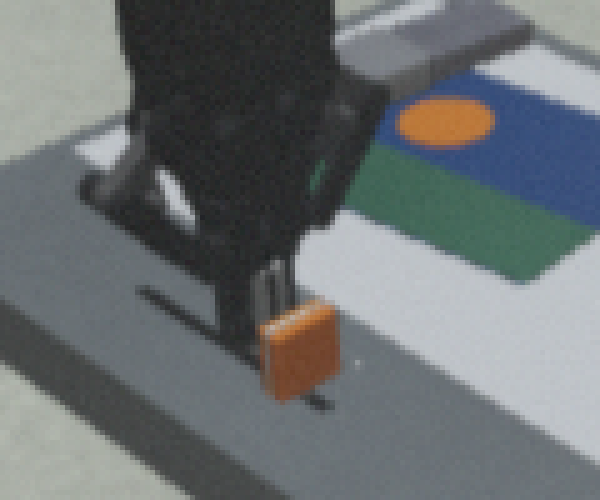

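Crop: the cap top is at full-image pixel (265,248), about 6 px on from the start. That is one 18 mm step, so the lever is at off and the force is about zero. Next I go over to the other side.

Request:
play_rows(plan=[0,0,0,0.004,0,0,0,0,0,0,0.004,0,-0.012,0,0,0,0,0.004,0,-0.024,0,0,0,0,0.004,0,-0.036,0,0,0,0,0.004,0,-0.046,0,0,0,0,0.0,0,-0.05,0,0,0,0,-0.012,0,-0.05,0,0,0,0,-0.024,0,-0.05,0,0,0,0,-0.036,0,-0.05,0,0,0,0,-0.048,0,-0.05,0,0,0,0,-0.05,0,-0.05,0,0,0,0,-0.05,0,-0.04,0,0,0,0,-0.05,0,-0.03,0,0,0,0,-0.05,0,-0.02,0,0,0,0,-0.05,0,-0.01,0,0,0,0,-0.05,0,-0.003,0,0,0,0,-0.05,0,0,0,0,0,0,-0.048,0,0,0,0,0,0,-0.046,0,0,0,0,0,0,-0.044,0,0,0])

```text
clock: 9.12
position: [0.5, -0.0013, 0.0736]
ee_rot: [0.618, 0.786, 0.0, 0.0]
ft_force: [-0.4, 0.5, -0.5]
grip_width: 0.001
grasp_force: 0.0
```

Request:
play_rows(plan=[0,0,0,0.001,0,0,0,0,0,0,0.002,0,0,0,0,0,0,0.003,0,0,0,0,0,0,0.004,0,0,0,0,0,0,0.005,0,0,0,0,0,0,0.006,0,0,0])

```text
clock: 9.88
position: [0.4984, 0.0041, 0.0733]
ee_rot: [0.618, 0.786, -0.0, 0.0]
ft_force: [1.2, -3.6, -0.1]
grip_width: -0.0
grasp_force: 1.4
```

Request:
play_rows(plan=[0,0,0,0.001,0,0,0,0,0,0,0.002,0,0,0,0,0,0,0.003,0,0,0,0,0,0,0.004,0,0,0,0,0,0,0.005,0,0,0,0,0,0,0.006,0,0,0,0,0,0,0.007,0,0,0,0,0,0,0.008,0,0,0,0,0,0,0.009,0,0,0,0,0,0,0.01,0,0,0,0,0,0,0.011,0,0,0,0,0,0,0.012,0,0,0,0,0,0,0.012,0,0,0])

```text
clock: 11.5
position: [0.4955, 0.0161, 0.0733]
ee_rot: [0.618, 0.786, 0.0, -0.0]
ft_force: [-0.6, 0.2, -0.1]
grip_width: 0.003
grasp_force: 0.0
```

Request:
play_rows(plan=[0,0,0,0.002,0,0,0,0,0,0,0.004,0,0,0,0,0,0,0.005,0,0,0,0,0,0,0.006,0,0,0,0,0,0,0.007,0,0,0,0,0,0,0.008,0,0,0])

```text
clock: 12.25
position: [0.494, 0.0225, 0.0733]
ee_rot: [0.619, 0.786, -0.0, 0.001]
ft_force: [2.2, -6.0, -1.5]
grip_width: -0.0
grasp_force: 3.0
```

Request:
play_rows(plan=[0,0,0,0.001,0,0,0,0,0,0,0.002,0,0,0,0,0,0,0.003,0,0,0,0,0,0,0.004,0,0,0,0,0,0,0.005,0,0,0,0,0,0,0.006,0,0,0,0,0,0,0.007,0,0,0,0,0,0,0.008,0,0,0,0,0,0,0.009,0,0,0,0,0,0,0.01,0,0,0,0,0,0,0.01,0,0,0])

```text
clock: 13.62
position: [0.4913, 0.0336, 0.0733]
ee_rot: [0.618, 0.786, 0.0, -0.0]
ft_force: [0.4, -0.3, 0.5]
grip_width: 0.002
grasp_force: 0.0
```

Request:
play_rows(plan=[0,0,0,0.002,0,0,0,0,0,0,0.004,0,0,0,0,0,0,0.005,0,0,0,0,0,0,0.006,0,0,0,0,0,0,0.007,0,0,0,0,0,0,0.008,0,0,0])

```text
clock: 14.38
position: [0.4897, 0.04, 0.0734]
ee_rot: [0.619, 0.786, -0.0, 0.001]
ft_force: [2.5, -6.0, 0.6]
grip_width: 0.0
grasp_force: 3.0
```

Request:
play_rows(plan=[0,0,0,0.001,0,0,0,0,0,0,0.002,0,0,0,0,0,0,0.003,0,0,0,0,0,0,0.004,0,0,0,0,0,0,0.005,0,0,0,0,0,0,0.006,0,0,0,0,0,0,0.007,0,0,0,0,0,0,0.008,0,0,0,0,0,0,0.009,0,0,0,0,0,0,0.01,0,0,0,0,0,0,0.01,0,0,0])

```text
clock: 15.75
position: [0.4871, 0.0511, 0.0733]
ee_rot: [0.618, 0.786, 0.0, -0.0]
ft_force: [1.2, -0.3, -0.3]
grip_width: -0.0
grasp_force: 0.0
```

Request:
play_rows(plan=[0,0,0,-0.006,0,0,0,0,0,0,-0.012,0,0,0,0,0,0,-0.012,0,-0.015,0,0,0,0,-0.012,0,-0.03,0,0,0,0,-0.012,0,-0.05,0,0,0,0,-0.012,0,-0.07,0,0,0,0,-0.012,0,-0.09,0,0,0,0,-0.012,0,-0.11,0,0,0,0,-0.012,0,-0.12,0,0,0,0,-0.012,0,-0.12,0,0,0,0,-0.012,0,-0.12,0])

```text
clock: 17.12
position: [0.4895, 0.0393, 0.1927]
ee_rot: [0.618, 0.786, -0.0, -0.0]
ft_force: [-0.3, -0.1, -0.5]
grip_width: 0.001
grasp_force: 0.0
```

Run:
```python
from h import *
o=status.get_obs();print(o["clock"],o["position"],o["ft_force"])
s=viewer.camera("side")[185:285,205:325]
cv2.imwrite("pics/c4.png",cv2.convertScaleAbs(cv2.resize(s,(600,500),interpolation=3)[:,:,::-1],alpha=1.4))
a=np.array([.5989,.0922]);c,q=np.cos(.237),np.sin(.237)
for y in(0,.018,.036,.054,.072):
    p=np.array([-.1165,-.045+y])@np.array([[c,q],[-q,c]])+a; print(y,(proj("side",[*p,.08])[0]-[205,185]+.5)*5)
```

```text
17.125 [0.48954355 0.03930571 0.19274673] [-0.34798904 -0.1429178  -0.50320264]
0 [297.56325628 320.06029964]
0.018 [267.2151081  301.22704512]
0.036 [237.63516471 282.87051808]
0.054 [208.79462223 264.97284361]
0.072 [180.66609902 247.51702937]
```

View pics/c4.png

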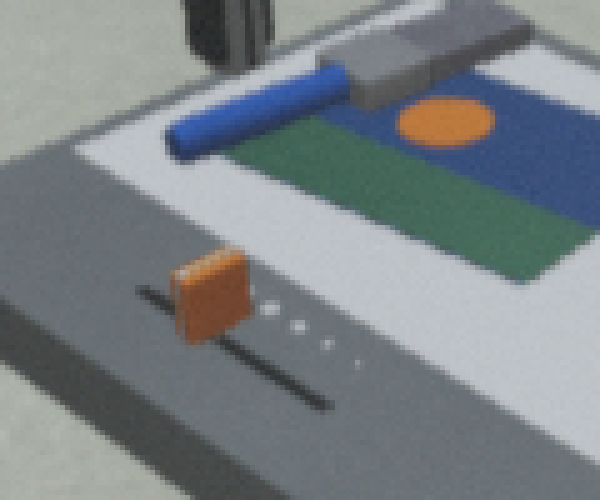

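The cap top is at crop pixel (210,262), against a prediction of (209,265) for 54 mm. The lever is in the third click and the arm is clear of everything.

```bash
python3 -c "
from workcell import manip
print(manip.hand_in())"
```

```text
the job is handed in; nothing more can be done
None
```

The lever was pushed back to off, then clicked forward one step at a time to the third click, where the final camera check puts it (about 54 mm). The arm has backed clear of everything, and the job is handed in; no verdict came back.

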